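# Feed the tube rings through the gate

### The arm

A 6-joint arm with a two-finger parallel gripper is mounted at the origin on a cart in front of the work surface, level with it; the furniture and walls round the work are solid. World frame = base frame: x ahead of the robot, y to its left, z up, the work surface at z = 0. Lengths are in m, angles in rad, forces in N, time in s.
With the tool pointing down it reaches from about 0.375 to 0.75 m from the base axis. Payload 9 kg.
Tool frame: the origin (TCP) lies at the very end of the fingers, on their centre line; the grasp point (between the pads) lies 19 mm behind it; z points along the fingers, y is the direction in which the jaws open and shut (so a half turn about z gives the same grasp; the last joint's range is limited). The gripper opens to 85 mm and grips with 20 to 120 N. Pads are 22 mm wide; open, the fingers measure 114 mm over their backs; the gripper's body (76 mm by 85 mm) begins 54 mm behind the grasp point. The pads swing forward as they close: fully open they stand 13 mm farther back than shut.
Start: joints at [-1.318, 0.104, 0.097, 1.564, 0, 1.353], TCP at [0.272, -0.535, 0.231] pointing down, gripper open.
Joint ranges: [-2.99, 2.99], [-0.84, 1.86], [-1.1, 1.16], [-1.84, 2.11], [-1.51, 1.56], [-3.14, 3.14]. Speed limits (rad/s): [2.22, 2.22, 2.57, 3.14, 3.14, 3.14].

### API

Orientations are given as a 3x3 rotation matrix whose columns are the frame's x, y, z axes.
In Python, from station import * gives the robot as it stands. The module is installed in compiled form; this text tells all that it offers.
- The arm moves only by the tool jog_arm, never from a script. Its argument "motion" is one flat list of numbers, 7 for each row, row after row: the shift along the world's x, y, z in cm, then the turn, a rotation vector about the world's x, y, z in degrees, then the opening, from 0 (shut) to 1 (fully open). A call has exactly 10 rows; each row shifts and turns the pose as measured when the row begins; what a row does not reach is not made up. A row lasts 1/8 s, in which the tool goes at most 62.5 mm and 10.7 degrees, less where a joint would pass 70% of its speed; a pose out of reach is approached as far as the arm can. A call is refused whole if a number of a shift passes 6.25 or a number of a turn 10.7, either way. A call with a gripper value outside its range is refused whole. The fingers move at their own pace and stop on an object; the grip force is fixed at half the most. Time passes only in rows, so rows that do not move let the fingers close, or fill a call up. It gives the time, the measured TCP pose, the force and the opening at its end, in the units of the state.
- get_state(): the state, without advancing time (a new reading comes with each control period).
- camera(name): name is "scene" or "top" or "wrist"; returns the picture (384x512x3 uint8, red, green, blue); there is no depth.
- camera_params(name): a dict with "K" (3x3 intrinsics, pixels), "k1" (the pictures are not rectified: a ray, as slopes to the right and down, at radius r is drawn at 1 + k1 r^2 times it, then the intrinsics apply), "cam_to_world" (4x4, takes a point from camera to world coordinates). Camera axes: x right, y down, z forward; pixel columns grow to the right and rows downward; lengths in m; the calibration is good to about 2 mm. A picture is of the moment at which its call begins: read the wrist's pose just before it. camera_params takes no time and is no camera call; for the wrist camera it gives the pose at the moment of the call.
- job_done(): hands the job in, once; it reports no verdict.
The state is a dict: "time_s": time; "q": joint angles; "joint_velocities": joint speeds; "joint_torque": joint torques, N m; "tool_pos": TCP position; "tcp_rot": TCP orientation; "contact_force": force on the tool from outside, world axes, zero at the start; "ft_torque": the same for the moment, N m; "grip_width": opening from 0.0 (shut) to 1.0 (fully open).
Only numpy, scipy, OpenCV 4.12 (cv2) and the standard library are available. Lean on these libraries where they do the work, as an engineer would, in place of code of your own. Each camera call takes 0.05 s, during which the arm holds its last target.

### The job

Push the three short dark tube rings on the feed tray through the gate between the brass posts and into the slot, one at a time, while the others wait in the pen, until all three lie in the slot in a row, each wholly past the gate. Slide them on the tray floor with the fingers: do not lift or tip a ring, and leave the gas nozzle and the black knob that stand on the tray alone.

Things in the scene. Friction and masses are not known exactly. Their poses are not given: they have to be found in the camera images.
- feed_tray: fixed flat grey tray, 350 mm long, 214 mm wide at the pen, 150 mm at the slot; floor 6 mm above the bench; dark steel kerbs 8 mm wide, tops 14 mm above the bench (fingers 10 mm above the floor pass over them). Origin: centre of its underside; +x points from pen through gate into slot, roughly away from the robot (at most 0.2 rad off); y across, z up
- pen (a point): middle of the pen, on the tray's floor, 125 mm before the gate; axes as the tray's. The pen inside reaches 50 mm either way along x and 90 mm either way along y; from its gate end (75 mm before the gate) straight kerbs narrow it like a funnel from 180 mm to the gate's width
- slot_end (a point): middle of the foot of the slot's end stop, on the tray's floor, 150 mm past the gate. The slot inside is 50 mm wide between its kerbs and runs straight from the gate to here
- gate (a point): middle of the gate on the tray's floor (tray x = 10 mm, y = 0): a 48 mm wide opening between two brass posts, 12 mm diameter, 8 mm tall, at the slot's mouth. Axes as the tray's. A ring is wholly past the gate when its centre is 27 mm or more beyond this point; packed against the end stop, the third ring's centre is about 45 mm beyond it
- ring_a: short dark blue-grey ring cut from steel tube, standing flat on the tray floor like a collar: 42 mm outside diameter, 28 mm tall, 32 mm inside, about 90 g, smooth and oily, so it slides easily (friction about 0.35). Origin at the centre of its underside, z up along the ring's axis. It starts in the wide pen of the tray; the three rings are alike
- ring_b: short dark blue-grey ring cut from steel tube, standing flat on the tray floor like a collar: 42 mm outside diameter, 28 mm tall, 32 mm inside, about 90 g, smooth and oily, so it slides easily (friction about 0.35). Origin at the centre of its underside, z up along the ring's axis. It starts in the wide pen of the tray; the three rings are alike
- ring_c: short dark blue-grey ring cut from steel tube, standing flat on the tray floor like a collar: 42 mm outside diameter, 28 mm tall, 32 mm inside, about 90 g, smooth and oily, so it slides easily (friction about 0.35). Origin at the centre of its underside, z up along the ring's axis. It starts in the wide pen of the tray; the three rings are alike
- nozzle: copper-coloured gas nozzle, 24 mm diameter, 53 mm tall, standing on the tray's floor beside the slot on the +y side; origin at the centre of its underside; to be left alone
- knob_loose: round black ribbed knob, 36 mm diameter, 17 mm tall, lying loose on the tray's floor beside the slot on the -y side; origin at the centre of its underside; to be left alone
Things that resemble listed ones, but are neither listed nor needed, are in the scene too. What is shaped like the ring_c but purple or red is not meant.

How it is judged:
By the outcome, as a careful person would: the job done as asked, in the order asked, and still so for the second after the job is handed in, with the robot touching nothing.
It also fails if it takes over 62 s, if anything falls off the work surface, if the arm or the gripper's body presses on something with over 40 N, if the wrist force passes 120 N, or if a joint passes its speed limit or range.

## Working session

There is one attempt and no reset: what is moved stays moved. The work goes in short steps, Python scripts to look and compute and a tool call to move; the robot and the scene stay as the last step left them, time stands still between calls to the robot, and variables do not carry over. Pictures are saved under pics/ and viewed, and the job is handed in when it is done.

Besides the shell and the picture viewer there is one more tool, called as name(argument=value, ...) on one line, values as JSON. jog_arm: Moves the arm, as the interface text tells. Its arguments: {"type":"object","properties":{"motion":{"type":"array"}},"required":["motion"]}

```bash
mkdir -p pics
python3 - <<'E'
from station import *
import cv2
for n in ["scene","top"]:
    cv2.imwrite(f"pics/{n}0.png",camera(n)[:,:,::-1])
    p=camera_params(n);print(n,p)
s=get_state();print(s["time_s"],s["tool_pos"],s["tcp_rot"],s["grip_width"])
E
```

```text
scene {'K': array([[350.02109006,   0.        , 259.88208125],
       [  0.        , 350.02109006, 190.10235385],
       [  0.        ,   0.        ,   1.        ]]), 'k1': -0.03417390069501418, 'cam_to_world': array([[ 0.89574875, -0.25878366,  0.36147642,  0.23367003],
       [-0.44451144, -0.50926763,  0.73692337, -0.95798413],
       [-0.00661548, -0.82077859, -0.57120814,  0.52960437],
       [ 0.        ,  0.        ,  0.        ,  1.        ]])}
top {'K': array([[496.59242346,   0.        , 255.80036019],
       [  0.        , 496.59242346, 194.9754021 ],
       [  0.        ,   0.        ,   1.        ]]), 'k1': -0.042393283880124664, 'cam_to_world': array([[-0.02152616, -0.98756234,  0.15574741,  0.39838358],
       [-0.99966282,  0.01899844, -0.01770018, -0.30892598],
       [ 0.01452108, -0.15607591, -0.98763832,  1.02412746],
       [ 0.        ,  0.        ,  0.        ,  1.        ]])}
0.1 [ 0.27210029 -0.53442738  0.23064304] [[ 8.91209367e-01  4.53592095e-01 -2.76124948e-04]
 [ 4.53592107e-01 -8.91208715e-01  1.10755205e-03]
 [ 2.56291896e-04 -1.11230886e-03 -9.99999349e-01]] 0.9972223070657298
```

View pics/scene0.png

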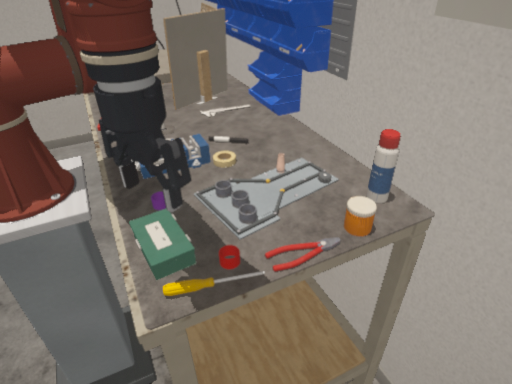

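View pics/top0.png

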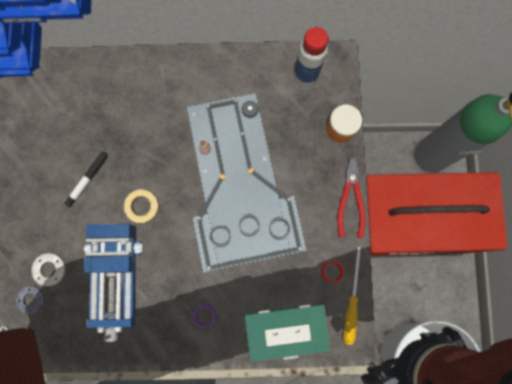

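The top view shows the rings near (220,235), (249,225) and (279,226), and the brass posts near (222,176) and (250,171). The slot runs up to about (225,103). I'll measure these next.

```bash
cat > h.py <<'E'
import numpy as np, cv2
def ray(p,uv):
    K=p["K"];x=(uv[0]-K[0,2])/K[0,0];y=(uv[1]-K[1,2])/K[1,1]
    d=np.array([x,y]);s=d.copy()
    for _ in range(20): s=d/(1+p["k1"]*(s@s))
    T=p["cam_to_world"];return T[:3,3],T[:3,:3]@np.array([s[0],s[1],1])
def onz(p,uv,z):
    o,d=ray(p,uv);return o+d*(z-o[2])/d[2]
def proj(p,P):
    T=p["cam_to_world"];c=T[:3,:3].T@(np.array(P)-T[:3,3]);s=c[:2]/c[2]
    s=s*(1+p["k1"]*(s@s));return s*p["K"][0,0]+p["K"][:2,2]
E
python3 - <<'E'
from station import *
from h import *
im=cv2.imread("pics/top0.png");p=camera_params("top")
c=im[85:285,175:315];cv2.imwrite("pics/crop0.png",cv2.resize(c,None,fx=4,fy=4,interpolation=cv2.INTER_CUBIC)[:,:,:][0:800])
hsv=cv2.cvtColor(im,cv2.COLOR_BGR2HSV)
m=cv2.inRange(hsv,(14,120,110),(32,255,255))[160:190,205:265]
n,l,st,ce=cv2.connectedComponentsWithStats(m)
P=[]
for i in range(1,n):
    if st[i,4]>4:
        uv=ce[i]+[205,160];w=onz(p,uv,.014);print("post",uv,st[i],w);P.append(w)
E
python3 -c "
import cv2;i=cv2.imread('pics/crop0.png');print(i.shape);cv2.imwrite('pics/crop0b.png',i[:, :][200:800])"
```

```text
post [250.61538462 170.38461538] [44  9  4  4 13] [ 0.60954972 -0.31737996  0.014     ]
post [222.21428571 176.35714286] [15 15  5  4 14] [ 0.59802988 -0.25834108  0.014     ]
(800, 560, 3)
```

View pics/crop0b.png

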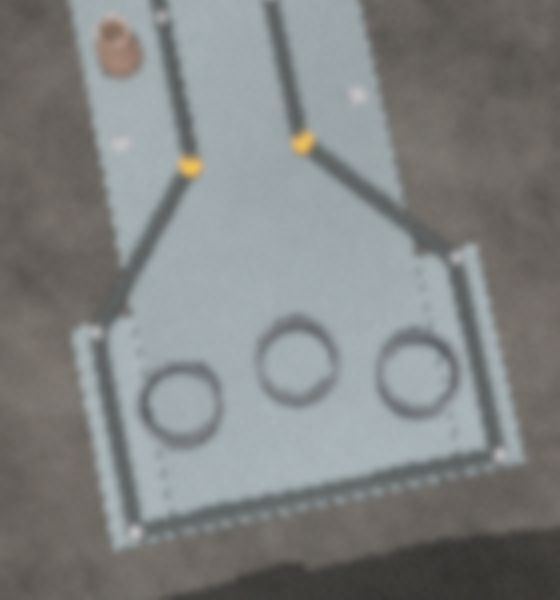

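```bash
cat > meas.py <<'E'
from h import *
G=np.array([.6038,-.2879]);a=np.arctan2(.1914,.9815);X=np.array([np.cos(a),np.sin(a)]);Y=np.array([-X[1],X[0]])
def tray(w): d=np.asarray(w)[:2]-G;return d@X*1000,d@Y*1000
def world(tx,ty): return G+X*tx/1000+Y*ty/1000
def rings(im,p,centers,show=None):
    g=cv2.cvtColor(im,cv2.COLOR_BGR2GRAY)
    out=[]
    for c in centers:
        x0,y0=int(c[0])-16,int(c[1])-16
        r=g[y0:y0+32,x0:x0+32];r=cv2.resize(r,None,fx=8,fy=8,interpolation=cv2.INTER_CUBIC)
        cs=cv2.HoughCircles(cv2.GaussianBlur(r,(9,9),2),cv2.HOUGH_GRADIENT_ALT,1.5,300,200,.3,minRadius=55,maxRadius=95)
        if cs is None: out.append(None);continue
        q=cs[0][0];uv=[x0+(q[0]+.5)/8-.5,y0+(q[1]+.5)/8-.5]
        w=onz(p,uv,.034);out.append((uv,q[2]/8,w[:2],tray(w)))
    return out
E
python3 - <<'E'
from station import *
from meas import *
p=camera_params("top");im=cv2.imread("pics/top0.png")
for r in rings(im,p,[(220,236),(249,225),(279,228)]): print(r)
for n,uv in dict(nozzle=(204.5,147),knob=(249,109)).items():
    w=onz(p,uv,.04 if n=="nozzle" else .023);print(n,w,tray(w))
print("a",a,"predict gate",proj(p,[*G,.006]),"end",proj(p,[*world(150,0),.006]), "penback",proj(p,[*world(-175,0),.006]))
print(proj(p,[*world(-175,90),.014]),proj(p,[*world(-175,-90),.014]))
E
```

```text
Traceback (most recent call last):
  File "meas.py", line 11, in rings
    cs=cv2.HoughCircles(cv2.GaussianBlur(r,(9,9),2),cv2.HOUGH_GRADIENT_ALT,1.5,300,200,.3,minRadius=55,maxRadius=95)
cv2.error: OpenCV(4.12.0) /io/opencv/modules/imgproc/src/hough.cpp:2324: error: (-211:One of the arguments' values is out of range) when using HOUGH_GRADIENT_ALT method, param2 parameter must be smaller than 1.0 in function 'HoughCircles'
```

```bash
sed -i 's/,300,200,.3,min/,300,param1=60,param2=.3,min/' meas.py
python3 - <<'E'
from station import *
from meas import *
p=camera_params("top");im=cv2.imread("pics/top0.png")
for r in rings(im,p,[(220,236),(249,225),(279,228)]): print(r)
for n,uv in dict(nozzle=(204.5,147),knob=(249,109)).items():
    w=onz(p,uv,.04 if n=="nozzle" else .023);print(n,w,tray(w))
print("a",a,"predict gate",proj(p,[*G,.006]),"end",proj(p,[*world(150,0),.006]), "penback",proj(p,[*world(-175,0),.006]))
print(proj(p,[*world(-175,90),.014]),proj(p,[*world(-175,-90),.014]))
E
```

```text
([np.float32(219.875), np.float32(235.6875)], np.float32(7.899007), array([ 0.47381892, -0.25334962]), (np.float64(-120.96492080805069), np.float64(58.790278496972306)))
None
None
nozzle [ 0.65446806 -0.22423808  0.04      ] (np.float64(61.91633037537603), np.float64(52.786935316490606))
knob [ 0.7393648  -0.31651858  0.023     ] (np.float64(127.58077456535047), np.float64(-54.03688388322583))
a 0.19259063889561429 predict gate [236.54332864 174.12329421] end [222.06377022 106.81091065] penback [254.30641456 256.54725861]
[210.68194906 265.92153608] [297.6746507  246.94190766]
```

```bash
cat >> meas.py <<'E'
def rings(im,p,centers,half=14):
    g=cv2.cvtColor(im,cv2.COLOR_BGR2GRAY);out=[]
    for c in centers:
        x0,y0=int(c[0])-half,int(c[1])-half
        r=cv2.resize(g[y0:y0+2*half,x0:x0+2*half],None,fx=8,fy=8,interpolation=cv2.INTER_CUBIC)
        t,m=cv2.threshold(r,0,255,cv2.THRESH_BINARY_INV+cv2.THRESH_OTSU)
        n,l,st,ce=cv2.connectedComponentsWithStats(m)
        k=[i for i in range(1,n) if st[i,4]>100]
        k=min(k,key=lambda i:np.hypot(*(st[i,:2]+st[i,2:4]/2-8*half)))
        cs,_=cv2.findContours((l==k).astype(np.uint8),cv2.RETR_EXTERNAL,cv2.CHAIN_APPROX_NONE)
        e=cv2.fitEllipse(max(cs,key=len))
        uv=[x0+(e[0][0]+.5)/8-.5,y0+(e[0][1]+.5)/8-.5]
        # outline: union of rims -> use mid height
        w=onz(p,uv,.026)
        out.append((np.round(uv,1),np.round(np.array(e[1])/8,1),np.round(w[:2],4),np.round(tray(w),1)))
    return out
E
python3 - <<'E'
from station import *
from meas import *
p=camera_params("top");im=cv2.imread("pics/top0.png")
for r in rings(im,p,[(220,236),(249,225),(279,228)]): print(r)
E
```

```text
(array([219.9, 235.6]), array([21.7, 22.8]), array([ 0.4746, -0.2529]), array([-120.2,   59.1]))
(array([248.8, 224.8]), array([21.1, 23.8]), array([ 0.4952, -0.3114]), array([-111.1,   -2.3]))
(array([278.9, 227.9]), array([21.2, 23.5]), array([ 0.4877, -0.372 ]), array([-130.1,  -60.3]))
```

Run:
```python
from meas import *
w=world(-158,-2.3);print(w,(w-[.2721,-.5344])*100)
```

```text
[ 0.44916138 -0.32039904] [17.70613806 21.40009634]
```

jog_arm(motion=[2.2,2.7,-1,0,0,-2,0.35,2.2,2.7,-1,0,0,-2,0.35,2.2,2.7,-1,0,0,-2,0.35,2.2,2.7,-1,0,0,-2,0.35,2.2,2.7,-1,0,0,-2,0.35,2.2,2.7,-1,0,0,-2,0.35,2.2,2.7,-1,0,0,-2,0.35,2.2,2.5,-1,0,0,-2,0.35,0,0,-1,0,0,0,0.35,0,0,-1,0,0,0,0.35])

```text
time_s: 1.35
tool_pos: [0.451, -0.3123, 0.1237]
tcp_rot: [[0.984, 0.18, -0.002], [0.18, -0.984, 0.006], [-0.001, -0.006, -1.0]]
contact_force: [-0.8, 0.2, 0.6]
grip_width: 0.353
```

jog_arm(motion=[0,-0.4,-1,0,0,0.3,0.35,0,-0.4,-1,0,0,0.3,0.35,0,0,-1,0,0,0,0.35,0,0,-1,0,0,0,0.35,0,0,-1,0,0,0,0.35,0,0,-1,0,0,0,0.35,0,0,-1,0,0,0,0.35,0,0,-1,0,0,0,0.35,0,0,0,0,0,0,0.35,0,0,0,0,0,0,0.35])

```text
time_s: 2.6
tool_pos: [0.4491, -0.3224, 0.0371]
tcp_rot: [[0.982, 0.189, -0.004], [0.189, -0.982, 0.006], [-0.002, -0.007, -1.0]]
contact_force: [0.7, 0.2, -0.3]
grip_width: 0.35
```

Run:
```python
from station import *
from meas import *
s=get_state();print(s["tool_pos"],tray(s["tool_pos"]))
for n in ["scene","wrist"]:
    im=camera(n)[:,:,::-1].copy();cv2.imwrite(f"pics/{n}1.png",im)
    p=camera_params(n);print(n,proj(p,s["tool_pos"]))
    if n=="scene":
        u,v=proj(p,s["tool_pos"]).astype(int);c=im[v-60:v+60,u-80:u+80];c=cv2.resize(c,None,fx=5,fy=5,interpolation=cv2.INTER_CUBIC)
        cv2.circle(c,(400,300),4,(0,0,255),1);cv2.imwrite("pics/scene1c.png",c)
```

```text
[ 0.44911483 -0.3223798   0.03710637] (np.float64(-158.42481057114497), np.float64(-4.2352365405185814))
scene [223.40082701 200.5809432 ]
wrist [259.50409447 258.46350436]
```

View pics/scene1c.png

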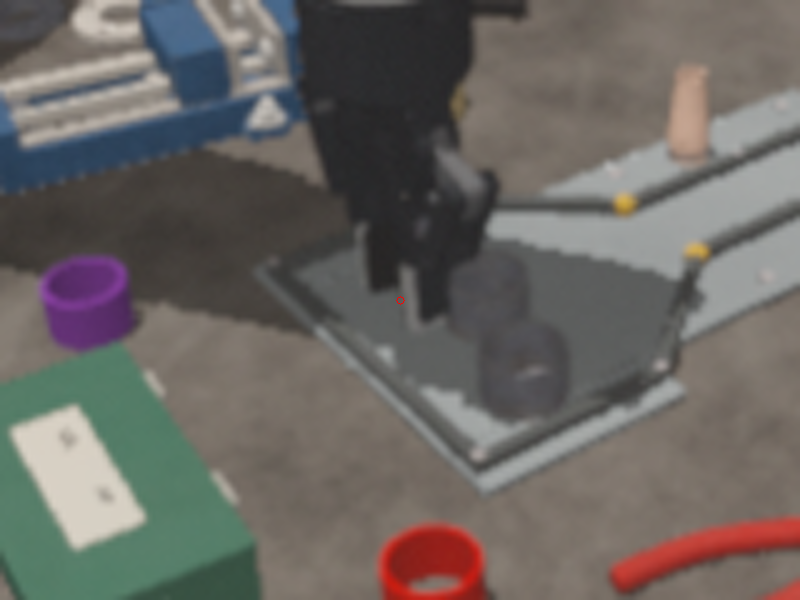

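View pics/wrist1.png

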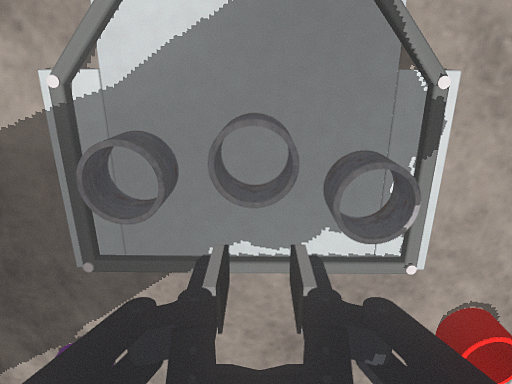

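The wrist view shows ring B at (253,160), centred between the fingertips, and the tips agree with the TCP projection. I'll lower to about z = 0.021, which is above the kerbs and below the ring tops, then start pushing B.

jog_arm(motion=[0,0.1,-0.8,0,0,0,0.35,0,0.1,-0.7,0,0,0,0.35,0.6,0.1,0,0,0,0,0.35,1,0.2,0,0,0,0,0.35,1,0.2,0,0,0,0,0.35,1.2,0.25,0,0,0,0,0.35,1.2,0.25,0,0,0,0,0.35,1.2,0.25,0,0,0,0,0.35,1.2,0.25,0,0,0,0,0.35,0,0,0,0,0,0,0.35])

```text
time_s: 3.95
tool_pos: [0.5296, -0.3043, 0.0218]
tcp_rot: [[0.982, 0.19, -0.003], [0.19, -0.982, 0.005], [-0.002, -0.006, -1.0]]
contact_force: [-0.4, 0.2, -0.0]
grip_width: 0.349
```

```bash
cat > look.py <<'E'
import sys
from station import *
from meas import *
s=get_state();t=s["tcp_rot"];print(s["time_s"],s["tool_pos"],"tray",np.round(tray(s["tool_pos"]),1),"heading off deg",np.degrees(np.arctan2(t[0][1],-t[1][1])-a),s["contact_force"])
for n in sys.argv[2:]:
    im=camera(n)[:,:,::-1].copy()
    if n=="top": im=cv2.resize(im[85:285,175:315],None,fx=3,fy=3,interpolation=cv2.INTER_CUBIC)
    cv2.imwrite(f"pics/{n}{sys.argv[1]}.png",im)
E
python3 look.py 2 wrist
```

```text
3.95 [ 0.52955992 -0.3042509   0.02181131] tray [-76.   -1.8] heading off deg -0.10395392373389142 [-0.38979389  0.16929256 -0.04696884]
```

View pics/wrist2.png

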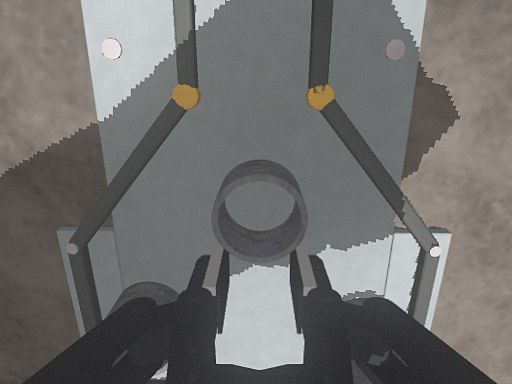

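jog_arm(motion=[0.9,0.25,0,0,0,0,0.35,1.1,0.28,0,0,0,0,0.35,1.1,0.28,0,0,0,0,0.35,1.1,0.2,0,0,0,0,0.35,1.1,0.2,0,0,0,0,0.35,1.1,0.2,0,0,0,0,0.35,1.1,0.2,0,0,0,0,0.35,1.1,0.2,0,0,0,0,0.35,0.5,0.1,0,0,0,0,0.35,0,0,0,0,0,0,0.35])

```text
time_s: 5.25
tool_pos: [0.6263, -0.2839, 0.0215]
tcp_rot: [[0.982, 0.189, -0.003], [0.189, -0.982, 0.005], [-0.002, -0.006, -1.0]]
contact_force: [0.0, 0.3, -0.3]
grip_width: 0.351
```

```bash
python3 look.py 3 wrist
```

```text
5.25 [ 0.62632871 -0.28385255  0.02150478] tray [22.9 -0.3] heading off deg -0.14376951482122557 [ 0.01567608  0.31586055 -0.34444242]
```

View pics/wrist3.png

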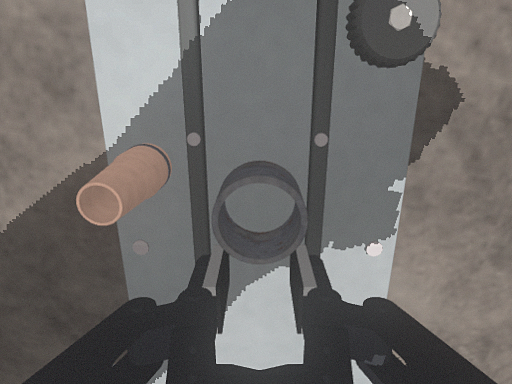

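Run:
```python
from station import *
from meas import *
print(np.degrees(get_state()["q"]).round())
for t in [(-154.4,83.1),(-35,0),(-120,59)]:print(t,world(*t).round(4))
```

```text
[-35.  25.   6.  71.   0. 134.]
(-154.4, 83.1) [ 0.4363 -0.2359]
(-35, 0) [ 0.5694 -0.2946]
(-120, 59) [ 0.4747 -0.253 ]
```

jog_arm(motion=[-1.5,-0.3,0,0,0,0,0.35,-1.5,-0.3,1.5,0,0,0,0.35,-1.9,0.65,1.5,0,0,-4.3,0.35,-1.9,0.65,1,0,0,-4.3,0.35,-1.9,0.65,0,0,0,-4.3,0.35,-1.9,0.65,0,0,0,-4.3,0.35,-1.9,0.65,0,0,0,-4.3,0.35,-1.9,0.65,0,0,0,-4.3,0.35,-1.9,0.65,0,0,0,-4.3,0.35,-1.9,0.65,0,0,0,-4.3,0.35])

```text
time_s: 6.55
tool_pos: [0.4369, -0.2376, 0.063]
tcp_rot: [[0.908, -0.419, 0.003], [-0.419, -0.908, 0.005], [0.0, -0.006, -1.0]]
contact_force: [0.1, 0.9, 0.9]
grip_width: 0.351
```

```bash
python3 look.py 4 wrist top
```

```text
6.55 [ 0.43690745 -0.23760766  0.06304642] tray [-154.2   81.3] heading off deg -35.80572046158077 [0.09496787 0.91982652 0.86988643]
```

View pics/wrist4.png

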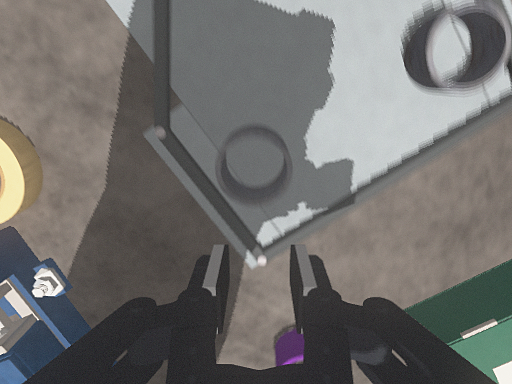

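View pics/top4.png

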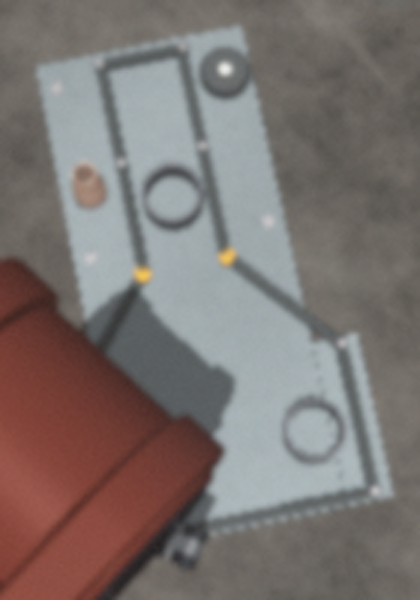

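jog_arm(motion=[0,0,-1.3,0,0,0,0.35,0,0,-1.3,0,0,0,0.35,0,0,-1.3,0,0,0,0.35,0.5,-0.2,0,0,0,0,0.35,1,-0.46,0,0,0,0,0.35,1.1,-0.5,0,0,0,0,0.35,1.1,-0.5,0,0,0,0,0.35,1.1,-0.5,0,0,0,0,0.35,1.1,-0.5,0,0,0,0,0.35,0,0,0,0,0,0,0.35])

```text
time_s: 7.9
tool_pos: [0.4997, -0.2653, 0.0196]
tcp_rot: [[0.91, -0.414, 0.001], [-0.414, -0.91, 0.007], [-0.002, -0.006, -1.0]]
contact_force: [-0.6, 0.5, 0.1]
grip_width: 0.354
```

```bash
python3 look.py 5 wrist
```

```text
7.9 [ 0.49974562 -0.2653357   0.01960764] tray [-97.8  42.1] heading off deg -35.49696446559369 [-0.64109834  0.45386188  0.13798727]
```

View pics/wrist5.png

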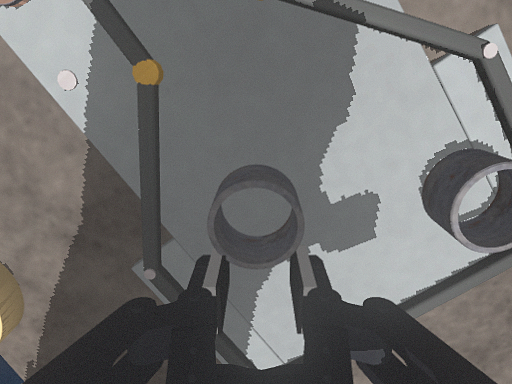

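Run:
```python
from meas import *
def plan(tcp,h0,s,R,nstr,narc,sg):
    d=lambda h:np.array([np.cos(h),np.sin(h)])
    h0=np.radians(h0);r=np.array(tcp)+25.7*d(h0);pts=[(r+d(h0)*s*k/nstr,h0) for k in range(nstr+1)]
    r=pts[-1][0]
    for k in range(1,narc+1):
        h=h0*(1-k/narc); r0=pts[-1][0]; L=R*abs(h0)/narc
        pts.append((r0+d(h+h0/narc/2)*L,h))
    prev=None
    for r,h in pts:
        t=r-25.7*d(h);w=world(*t)
        if prev is not None: print("ring",r.round(1),"tcp",t.round(1),"h",np.degrees(h).round(1),"dcm",((w-prev)*100).round(2))
        prev=w
plan((-97.8,42.1),-35.5,27.6,60,3,6,1)
```

```text
ring [-69.4  21.8] tcp [-90.3  36.8] h -35.5 dcm [ 0.84 -0.38]
ring [-61.9  16.5] tcp [-82.8  31.4] h -35.5 dcm [ 0.84 -0.38]
ring [-54.4  11.1] tcp [-75.3  26.1] h -35.5 dcm [ 0.84 -0.38]
ring [-49.2   7.8] tcp [-71.5  20.5] h -29.6 dcm [ 0.48 -0.47]
ring [-43.6   5. ] tcp [-67.2  15.4] h -23.7 dcm [ 0.53 -0.42]
ring [-37.8   2.8] tcp [-62.3  10.7] h -17.8 dcm [ 0.57 -0.37]
ring [-31.9   1.3] tcp [-57.    6.5] h -11.8 dcm [ 0.6  -0.31]
ring [-25.7   0.3] tcp [-51.3   3. ] h -5.9 dcm [ 0.63 -0.24]
ring [-19.5  -0. ] tcp [-45.2  -0. ] h -0.0 dcm [ 0.65 -0.18]
```

jog_arm(motion=[0.8,-0.37,0.1,0,0,0,0.35,0.8,-0.37,0.1,0,0,0,0.35,0.8,-0.37,0,0,0,0,0.35,0.48,-0.47,0,0,0,5.8,0.35,0.53,-0.42,0,0,0,5.8,0.35,0.57,-0.37,0,0,0,5.8,0.35,0.6,-0.31,0,0,0,5.8,0.35,0.62,-0.24,0,0,0,5.8,0.35,0.6,-0.17,0,0,0,5.6,0.35,0,0,0,0,0,0,0.35])

```text
time_s: 9.2
tool_pos: [0.5621, -0.2987, 0.0214]
tcp_rot: [[0.981, 0.194, -0.004], [0.194, -0.981, 0.005], [-0.003, -0.005, -1.0]]
contact_force: [0.1, 0.5, -0.7]
grip_width: 0.352
```

```bash
python3 look.py 6 wrist
```

```text
9.2 [ 0.56207393 -0.29874551  0.02143366] tray [-43.   -2.7] heading off deg 0.14357671799289606 [ 0.14734544  0.46808646 -0.73454554]
```

View pics/wrist6.png

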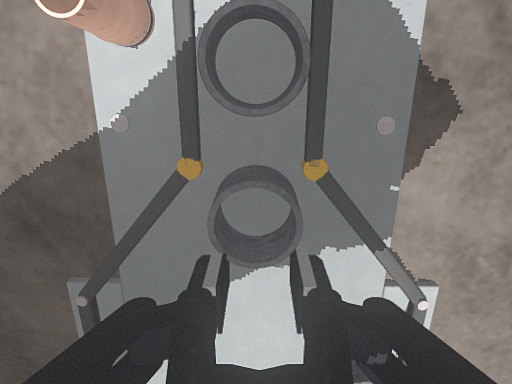

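jog_arm(motion=[0.3,0.2,0,0,0,0,0.35,0.6,0.25,0,0,0,0,0.35,0.9,0.18,0,0,0,0,0.35,0.9,0.18,0,0,0,0,0.35,0.9,0.18,0,0,0,0,0.35,0.9,0.18,0,0,0,0,0.35,0.9,0.18,0,0,0,0,0.35,0.7,0.14,0,0,0,0,0.35,0,0,0,0,0,0,0.35,0,0,0,0,0,0,0.35])

```text
time_s: 10.5
tool_pos: [0.6272, -0.2823, 0.0212]
tcp_rot: [[0.982, 0.189, -0.004], [0.189, -0.982, 0.005], [-0.003, -0.006, -1.0]]
contact_force: [-0.1, 0.2, -0.2]
grip_width: 0.35
```

```bash
python3 look.py 7 wrist
```

```text
10.5 [ 0.62721728 -0.28228216  0.02120406] tray [24.1  1. ] heading off deg -0.14378067953966905 [-0.13113562  0.15976624 -0.15823813]
```

View pics/wrist7.png

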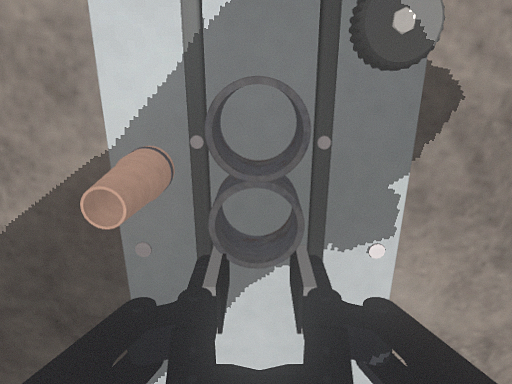

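jog_arm(motion=[-1.5,-0.3,0,0,0,0,0.35,-1.5,-0.3,1.5,0,0,0,0.35,-1.7,-1.4,1.5,0,0,4.3,0.35,-1.7,-1.4,1,0,0,4.3,0.35,-1.7,-1.4,0,0,0,4.3,0.35,-1.7,-1.4,0,0,0,4.3,0.35,-1.7,-1.4,0,0,0,4.3,0.35,-1.7,-1.4,0,0,0,4.3,0.35,-1.7,-1.4,0,0,0,4.3,0.35,-1.7,-1.4,0,0,0,4.3,0.35])

```text
time_s: 11.8
tool_pos: [0.4552, -0.4031, 0.0635]
tcp_rot: [[0.69, 0.724, -0.004], [0.724, -0.69, 0.001], [-0.002, -0.004, -1.0]]
contact_force: [0.0, -0.1, 0.1]
grip_width: 0.349
```

```bash
python3 look.py 8 wrist
```

```text
11.8 [ 0.45522049 -0.403103    0.06349383] tray [-167.9  -84.6] heading off deg 35.37281995231792 [ 0.03302089 -0.1474943   0.10360567]
```

View pics/wrist8.png

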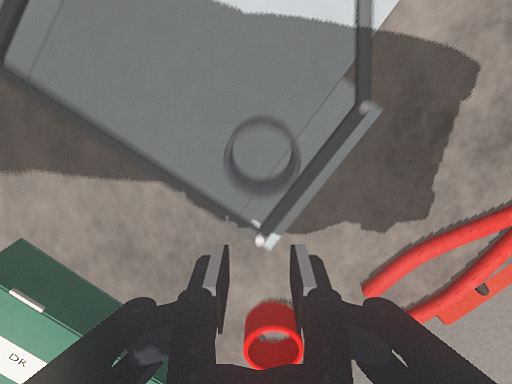

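Run:
```python
from station import *
from meas import *
p=camera_params("top");print(tray(onz(p,(333,271),.02)))
```

```text
(np.float64(-237.23310969057823), np.float64(-147.9856602808629))
```

jog_arm(motion=[0.07,-0.07,-1.3,0,0,0,0.35,0.07,-0.07,-1.3,0,0,0,0.35,0,0,-1.2,0,0,0,0.35,0.41,0.43,0,0,0,0,0.35,0.76,0.8,0,0,0,0,0.35,0.83,0.87,0,0,0,0,0.35,0.83,0.87,0,0,0,0,0.35,0.83,0.87,0,0,0,0,0.35,0.83,0.87,0,0,0,0,0.35,0,0,0,0,0,0,0.35])

```text
time_s: 13.1
tool_pos: [0.5046, -0.3538, 0.023]
tcp_rot: [[0.689, 0.725, -0.004], [0.725, -0.689, 0.0], [-0.003, -0.003, -1.0]]
contact_force: [0.2, -0.2, 0.6]
grip_width: 0.347
```

```bash
python3 look.py 9 wrist
```

```text
13.1 [ 0.50463591 -0.35375372  0.02298911] tray [-109.9  -45.7] heading off deg 35.4525696436254 [ 0.19421524 -0.20369916  0.60033277]
```

View pics/wrist9.png

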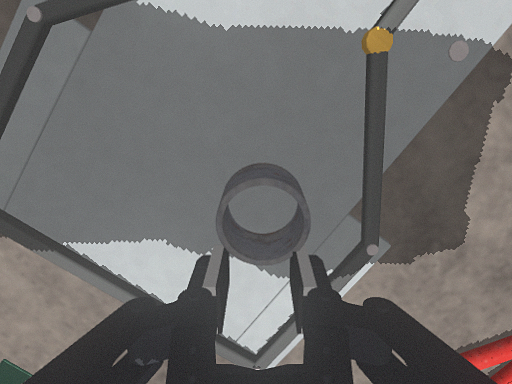

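Run:
```python
from meas import *
d=lambda h:np.array([np.cos(h),np.sin(h)])
h0=np.radians(35.4);r=np.array([-109.9,-45.7])+25.7*d(h0);pts=[(r+d(h0)*33.8*k/3,h0) for k in range(4)]
for k in range(1,7):
    h=h0*(1-k/6);pts.append((pts[-1][0]+d(h+h0/12)*60*h0/6,h))
w=[world(*(r-25.7*d(h))) for r,h in pts];print((np.diff(w,axis=0)*100).round(2));print(pts[-1])
```

```text
[[0.78 0.82]
 [0.78 0.82]
 [0.78 0.82]
 [0.27 0.62]
 [0.33 0.59]
 [0.39 0.55]
 [0.44 0.51]
 [0.49 0.46]
 [0.54 0.41]]
(array([-26.62766471,  -0.13553563]), np.float64(0.0))
```

jog_arm(motion=[0.74,0.78,-0.1,0,0,0,0.35,0.74,0.78,0,0,0,0,0.35,0.74,0.78,0,0,0,0,0.35,0.27,0.6,0,0,0,-5.8,0.35,0.33,0.57,0,0,0,-5.8,0.35,0.38,0.53,0,0,0,-5.8,0.35,0.43,0.5,0,0,0,-5.8,0.35,0.48,0.45,0,0,0,-5.8,0.35,0.52,0.4,0,0,0,-5.7,0.35,0,0,0,0,0,0,0.35])

```text
time_s: 14.4
tool_pos: [0.5545, -0.2949, 0.0218]
tcp_rot: [[0.983, 0.186, -0.004], [0.186, -0.983, 0.004], [-0.003, -0.004, -1.0]]
contact_force: [-0.0, -0.1, 0.6]
grip_width: 0.349
```

```bash
python3 look.py 10 wrist
```

```text
14.4 [ 0.55449295 -0.2948754   0.0218108 ] tray [-49.7   2.6] heading off deg -0.30573158283644913 [-0.04453652 -0.07293153  0.63516822]
```

View pics/wrist10.png

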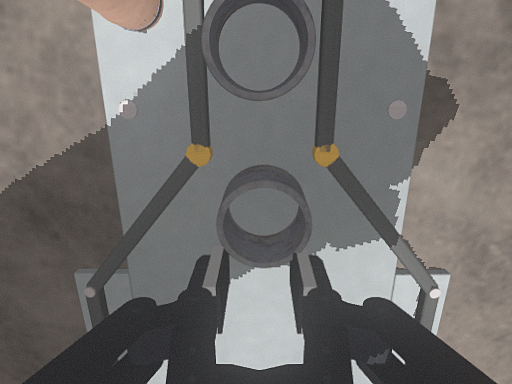

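jog_arm(motion=[0.4,-0.07,0,0,0,0,0.35,0.6,0.02,0,0,0,0,0.35,0.9,0.17,0,0,0,0,0.35,0.9,0.17,0,0,0,0,0.35,0.9,0.17,0,0,0,0,0.35,0.9,0.17,0,0,0,0,0.35,0.8,0.15,0,0,0,0,0.35,0.4,0.08,0,0,0,0,0.35,0,0,0,0,0,0,0.35,0,0,0,0,0,0,0.35])

```text
time_s: 15.7
tool_pos: [0.6162, -0.2858, 0.0214]
tcp_rot: [[0.982, 0.191, -0.005], [0.191, -0.982, 0.004], [-0.004, -0.005, -1.0]]
contact_force: [-0.9, -0.5, 0.2]
grip_width: 0.352
```

```bash
python3 look.py 11 wrist
```

```text
15.7 [ 0.6161781  -0.28584476  0.02140026] tray [12.5 -0.4] heading off deg -0.019898161944976372 [-0.9252126  -0.49277785  0.22659167]
```

View pics/wrist11.png

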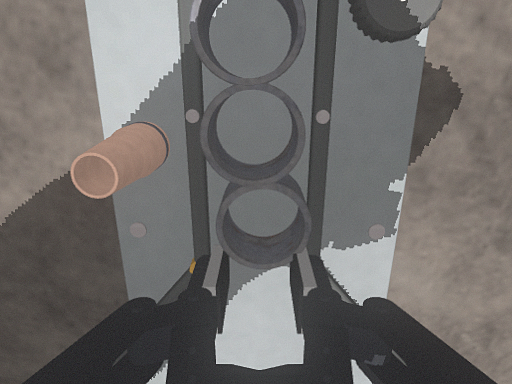

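jog_arm(motion=[0.3,0.06,0,0,0,0,0.35,0,0,0,0,0,0,0.35,-1,-0.2,0,0,0,0,0.35,-1.5,-0.3,0,0,0,0,0.35,-2,-0.4,2,0,0,0,0.35,-3,-1,3,0,0,0,0.35,-4,-2,3,0,0,0,0.35,-4,-3,3,0,0,0,0.35,-4,-3,2,0,0,0,0.35,0,0,0,0,0,0,0.35])

```text
time_s: 17.0
tool_pos: [0.4136, -0.3859, 0.1545]
tcp_rot: [[0.981, 0.191, -0.006], [0.191, -0.982, 0.003], [-0.005, -0.004, -1.0]]
contact_force: [0.5, 0.5, 0.1]
grip_width: 0.352
```

jog_arm(motion=[-2,-3,0,0,0,0,0.35,-2,-3,0,0,0,0,0.35,-2,-3,0,0,0,0,0.35,-2,-3,0,0,0,0,0.35,0,-2,0,0,0,0,0.35,0,0,0,0,0,0,0.35,0,0,0,0,0,0,0.35,0,0,0,0,0,0,0.35,0,0,0,0,0,0,0.35,0,0,0,0,0,0,0.35])

```text
time_s: 18.25
tool_pos: [0.3328, -0.5231, 0.1513]
tcp_rot: [[0.981, 0.196, -0.005], [0.196, -0.981, 0.007], [-0.003, -0.008, -1.0]]
contact_force: [0.8, 0.3, 0.2]
grip_width: 0.352
```

```bash
python3 look.py 12 top scene
python3 - <<'E'
from station import *
from meas import *
im=camera("top")[:,:,::-1].copy();p=camera_params("top")
c=[proj(p,[*world(x,0),.026]) for x in (126,84,42)]
g=cv2.cvtColor(im,cv2.COLOR_BGR2GRAY)
print(np.round(c,1))
E
```

```text
18.25 [ 0.33279244 -0.52314104  0.15130381] tray [-311. -179.] heading off deg 0.27408956491426295 [0.77353077 0.27936246 0.16739443]
[[223.9 114.4]
 [228.  133.4]
 [232.1 152.7]]
```

View pics/top12.png

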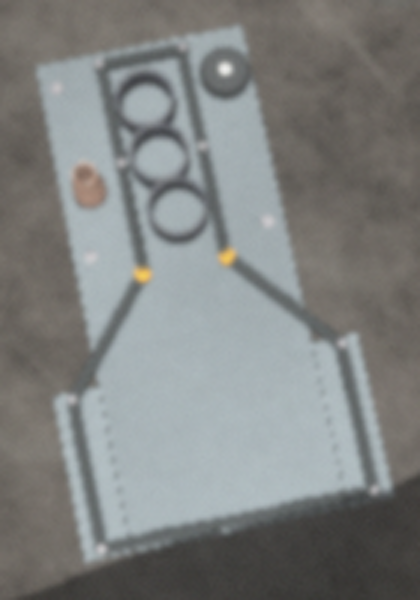

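View pics/scene12.png

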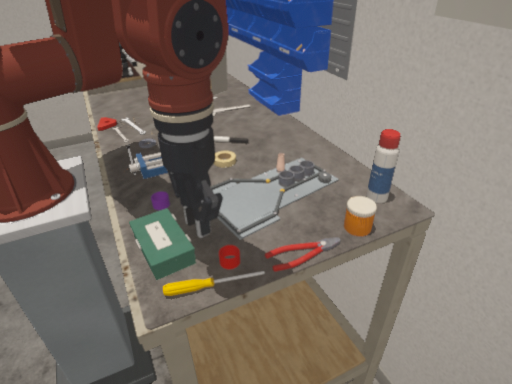

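Run:
```python
from station import *
from meas import *
p=camera_params("top")
for c in [(147,101),(160,155),(179,211)]:
    uv=((c[0]+.5)/3-.5+175,(c[1]+.5)/3-.5+85);print(np.round(tray(onz(p,uv,.026)),1))
print(job_done())
```

```text
[117.7   2.1]
[77.8  1.2]
[36.2 -3.5]
the job is handed in; nothing more can be done
None
```

All three rings lie in a row in the slot, each wholly past the gate, and the job is handed in. I slid them in one at a time (middle, then left, then right) with the half-open fingers nested behind each ring, kept above the kerbs.

**Ring positions:** in the last overhead picture the ring centres are about 118, 78 and 36 mm past the gate; 27 mm is needed. The third ring's centre is therefore about 9 mm clear of the limit, well above the 2 mm calibration error. I read these centres from the picture by eye.

**Packing:** the row is not pressed against the end stop; it stops about 10 mm short.

**Other things:** the nozzle and the knob look unmoved, the force readings between moves stayed around 1 N, and the arm ended clear of the tray. It took about 18 s of the 62 s allowed.

**Disagreement:** from the tool's position I expected the third ring at about 41 mm, so picture and arm differ by about 5 mm. Both are past the limit.

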